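# Hook the earth link onto its stud

## Robot

A 6-joint arm with a two-finger parallel gripper is mounted at the origin on the work surface. World frame = base frame: x ahead of the robot, y to its left, z up, the work surface at z = 0. Lengths are in m, angles in rad, forces in N, time in s.
With the tool pointing down it reaches from about 0.35 to 0.875 m from the base axis. Payload 15.5 kg.
Tool frame: the origin (TCP) lies on the centre line of the jaws, within the pads' length; the fingertips stand 14 mm ahead of it and the grasp point (between the pads) lies 5 mm behind it; y points along the fingers, x is the direction in which the jaws open and shut, and the axes are right-handed (so a half turn about y gives the same grasp; the last joint's range is limited). The gripper opens to 85 mm and grips with 20 to 120 N. Pads are 22 mm wide; open, the fingers measure 114 mm over their backs; the gripper's body (76 mm by 85 mm) begins 54 mm behind the grasp point. The pads swing forward as they close: fully open they stand 13 mm farther back than shut.
Start: joints at [-1.321, 0.494, 1.345, -0, 1.302, -0.096], TCP at [0.211, -0.588, 0.245] pointing down, gripper open.
Joint ranges: [-2.91, 2.91], [-0.82, 2.16], [0.22, 2.67], [-1.22, 4.37], [0.12, 2.79], [-3.08, 3.08]. Speed limits (rad/s): [1.89, 1.89, 2.57, 3.01, 3.01, 3.01].

## Interface

Orientations are given as [roll, pitch, yaw] about the fixed x, y, z axes, in that order (R = Rz(yaw) Ry(pitch) Rx(roll)).
In Python, from workcell import status, get_image, get_calibration, workorder gives the robot as it stands.
- The arm moves only by the tool drive_tool, never from a script. Its argument "moves" is a list of rows, each a list of 3 entries, a list of its own where there are three numbers: the shift along the tool's x, y, z in m, then the turn about the tool's y in rad, then the closure, from -1 (fully open) to 1 (shut). A call has 1 to 5 rows; each row shifts and turns the pose as measured when the row begins, along the tool's axes as they then stand; what a row does not reach is not made up. A row lasts 1/10 s, in which the tool goes at most 50 mm and 8.59 degrees, less where a joint would pass 70% of its speed; a pose out of reach is approached as far as the arm can. A call with a gripper value outside its range is refused whole. The fingers move at their own pace and stop on an object; "squeeze" is the grip in N (left out, the last holds). Time passes only in rows, so rows that do not move let the fingers close. It gives the time, the measured TCP pose, the force and the opening at its end, in the units of the state.
- status.observe(): the state, without advancing time (a new reading comes with each control period).
- get_image(name): name is "scene" or "top"; returns (picture, depth): 384x512x3 uint8, blue, green, red; 384x512 float32, m along the optical axis (not along the pixel's ray), 0 where there is no reading.
- get_calibration(name): a dict with "vertical_fov" (degrees; the focal length in pixels is half the picture's height over the tangent of half this angle, whatever the lens; pixels are square), "cx", "cy" (the principal point, pixels), "cam_to_world" (4x4, takes a point from camera to world coordinates). Camera axes: x right, y up, looking along -z (the intrinsics and any distortion apply to the point x, -y, -z); pixel columns grow to the right and rows downward; lengths in m; the calibration is good to about 2 mm. A picture is of the moment at which its call begins. get_calibration takes no time and is no camera call.
- workorder.finish_job(): hands the job in, once; it reports no verdict.
The state is a dict: "clock": time; "joints": joint angles; "joint_velocities": joint speeds; "joint_efforts": joint torques, N m; "tcp_pos": TCP position; "orientation": TCP orientation; "wrist_force": force on the tool from outside, world axes, zero at the start; "torque": the same for the moment, N m; "opening": opening from 0.0 (shut) to 1.0 (fully open).
Only numpy, scipy, OpenCV 4.12 (cv2) and the standard library are available. Lean on these libraries where they do the work, as an engineer would, in place of code of your own. Each camera call takes 0.05 s, during which the arm holds its last target. There are 200 camera calls.

## Task

Hook the copper earth link onto the earth stand: tilt it, eye end down, to work its oblong eye past the stud's wide head until the head is through, then level it so that the link lies flat with its eye caught under the head and its tail down in the fork, and let go. Handle it gently: feel for the stud, do not force the link or the gripper against the stand, and leave the other things on the bench where they are.

Things in the scene. Friction and masses are not known exactly. Their poses are not given: they have to be found in the camera images.
- link_grip (a point): centre of the black grip (46 x 24 mm, 26 tall) on the loose flat copper earth link (183.5 mm long, 5 mm thick, 0.2 kg), which starts flat on the bench, grip up. 18 mm above the link's underside; the grip spans 5 to 31 mm above it. Link axes: x from eye to tail end, z up out of the plate. Eye centre at x = -78 mm, tail end at x = +82 mm; tail 20 mm wide
- link_eye (a point): centre of the link's oblong eye, half-way through the 5 mm plate; axes as link_grip. The opening goes right through, 27 mm along the link (x) and 44 mm across (y). Its rim is 10 mm wide at the free end (-x), 11 mm on the tail side, 8 mm at the sides (60 mm over all across)
- stand: earth stand, fixed: grey base 200 x 66 x 12 mm and a steel stud, with two white blocks, tops 45 mm above the bench. Origin at bench height, between the blocks; x runs from stud to fork, z up. The stud's block (84 x 60 mm) is centred at x = -68 mm, the fork's at x = +66 mm. With the eye's free-end rim drawn against the stem, the eye's tail side clears the head by 1 to 2 mm as the link is levelled; with less it lands on the head
- blocks: the two white blocks and the fork's cheeks, fixed on the stand; same origin and axes as stand
- seat (a point): on top of the stud's block, 45 mm above the bench; axes as stand. The steel stud rises here: stem 11 mm thick, 15 mm tall, then a flat round head 34 mm across, 4 mm thick (underside 15, top 19 mm above here). It is clamped in a slot and stands anywhere within 10 mm of this point along x (not across): find it by feel or sight
- fork (a point): where the link's tail lies: middle of the top of the other block, 134 mm from seat along the stand's x, 45 mm above the bench; two steel cheeks 15 mm tall and 24 mm long stand either side, 30 mm apart; axes as the stand
- screwdriver: red-handled screwdriver, 190 mm, lying on the bench; a bystander
- spare: plain copper bar 95 x 20 x 5 mm with a small round hole at each end, no grip; a bystander
- plug: yellow plug about 60 mm long; a bystander
- phone: black phone 150 x 72 x 9 mm; a bystander
- mug: white mug 90 mm tall; a bystander
Not all that is in view belongs to the job. Of the things that look like the part that bears link_grip, the smaller one is meant. Leave any turquoise look-alike of the stand alone.

How it is judged:
At the end, for the whole second after the job is handed in: the link lies level (0.06 rad) on the blocks, eye round the stud's stem under the head (eye centre, mid-plate, under 6.5 mm above the block's top, within 18.7 mm of seat along the stand and 16 mm across), tail towards the fork and in line with the stand (0.15 rad), released, at rest (z of link_eye in the frame of seat between -0.001 and 0.0065 m and x of link_eye in the frame of seat between -0.0187 and 0.0187 m and y of link_eye in the frame of seat between -0.016 and 0.016 m and angle between link_eye's own z axis and vertical below 0.06 rad and angle between the x axis of link_eye and the x axis of stand, either way round below 0.15 rad and x of link_grip in the frame of seat above 0.05 m and linear speed of link below 0.01 m/s and contact force between link and the fingers below 0.1 N); the robot touches nothing.
It fails at once if the link is pressed against the stud with more than 20 N (contact force between link and stand above 20 N).
It fails at once if the link is pressed onto the white blocks with more than 30 N (contact force between link and blocks above 30 N).
It fails at once if the gripper or arm leans on the stand with more than 30 N (contact force between any of the fingers, the arm and stand above 30 N or contact force between the fingers and blocks above 30 N).
It fails at once if a bystander (screwdriver, spare bar, plug, phone or mug) is moved more than 30 mm (distance of any of screwdriver, spare, plug, phone, mug from where it was at the start of the episode above 0.03 m).
It also fails if it takes over 56 s, if anything falls off the work surface, if the arm or the gripper's body presses on something with over 40 N, if the wrist force passes 120 N, or if a joint passes its speed limit or range.

## Working session

There is one attempt and no reset: what is moved stays moved. The work goes in short steps, Python scripts to look and compute and a tool call to move; the robot and the scene stay as the last step left them, time stands still between calls to the robot, and variables do not carry over. Pictures are saved under pics/ and viewed, about 8 in all and at most 12, crops included, and the job is handed in when it is done.

Besides the shell and the picture viewer there is one more tool, called after ">>>" in YAML: its name, and indented under it one key for each argument. drive_tool: Moves the arm, as the interface text tells. Its arguments: {"type":"object","properties":{"moves":{"type":"array"},"squeeze":{"type":"number"}},"required":["moves"]}

```bash
ls; mkdir -p pics
python3 - <<'E'
from workcell import status,get_image,get_calibration
import cv2,numpy as np
s=status.observe();print(s)
for n in("scene","top"):
    c=get_calibration(n);print(n,c)
    p,d=get_image(n);cv2.imwrite(f"pics/{n}0.png",p);np.save(f"pics/{n}0.npy",d);print((d>0).mean())
E
```

```text
pics
{'clock': 0.0, 'joints': array([-1.32146590e+00,  4.94209302e-01,  1.34613589e+00,  4.49038441e-06,
        1.30248936e+00, -9.55188944e-02]), 'joint_velocities': array([-0.00018134, -0.00046962, -0.00150154,  0.00128467,  0.00114777,
        0.00125639]), 'joint_efforts': array([-5.15680527e-03, -8.82149935e+01, -3.83877182e+01, -5.06845172e-04,
        9.89557273e-03,  6.12382337e-05]), 'tcp_pos': array([ 0.21119269, -0.58787333,  0.24468239]), 'orientation': array([-1.57067357e+00,  1.23582988e-03, -1.22594812e+00]), 'wrist_force': array([ 0.89065083,  0.60603182, -0.18095103]), 'torque': array([-0.01193955,  0.02996111, -0.03974064]), 'opening': 0.9959644404792762}
scene {'vertical_fov': 49.772563964392845, 'cx': 252.56278000611297, 'cy': 189.10415582583414, 'cam_to_world': array([[-0.20191668, -0.57253858,  0.79462521,  1.37124821],
       [ 0.97927248, -0.13125052,  0.15426828,  0.16490051],
       [ 0.01597043,  0.80930394,  0.58717295,  0.69538516],
       [ 0.        ,  0.        ,  0.        ,  1.        ]])}
0.9959462483723959
top {'vertical_fov': 49.0613708130845, 'cx': 257.98511045607444, 'cy': 192.74180795407844, 'cam_to_world': array([[ 0.02796178,  0.97927362, -0.20060241,  0.31564534],
       [-0.99960821,  0.02714166, -0.00683794, -0.00666012],
       [-0.00125154,  0.20071501,  0.97964887,  1.16481443],
       [ 0.        ,  0.        ,  0.        ,  1.        ]])}
0.996002197265625
```

View pics/scene0.png

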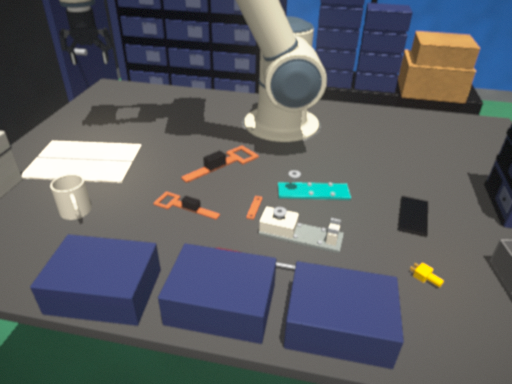

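View pics/top0.png

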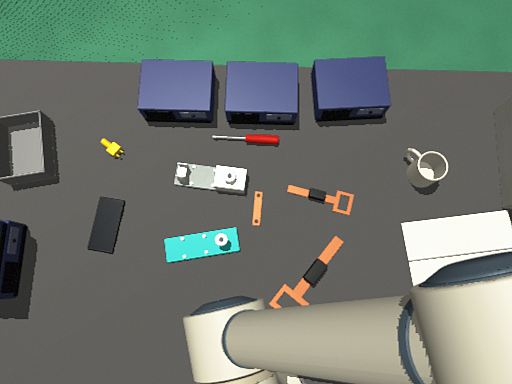

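```bash
cat > h.py <<'E'
from workcell import status,get_image,get_calibration
import cv2,numpy as np
def ray(n,u,v):
    c=get_calibration(n);f=192/np.tan(np.radians(c["vertical_fov"]/2));T=c["cam_to_world"]
    u=np.asarray(u,float);v=np.asarray(v,float)
    d=np.stack([(u-c["cx"])/f,-(v-c["cy"])/f,-np.ones_like(u)],-1)
    return T[:3,3],d@T[:3,:3].T
def onz(n,u,v,z):
    o,d=ray(n,u,v);return o+d*((z-o[2])/d[...,2])[...,None]
def cloud(n,dep):
    v,u=np.mgrid[:384,:512];o,d=ray(n,u,v);return o+d*dep[...,None]
def rect(pts):
    (c,s,a)=cv2.minAreaRect(np.float32(pts)*1000);return np.round(c,1),np.round(s,1),round(a,1)
E
python3 - <<'E'
from h import *
p=cv2.imread("pics/top0.png");D=np.load("pics/top0.npy");P=cloud("top",D)
hsv=cv2.cvtColor(p,cv2.COLOR_BGR2HSV);H,S,V=cv2.split(hsv)
box=np.zeros((384,512),bool);box[178:220,280:362]=1
cop=box&(H<20)&(S>120)&(V>100)
v,u=np.nonzero(cop);W=onz("top",u,v,.005);print("copper",rect(W[:,:2]),W.mean(0))
x=box.copy();x[:,:305]=0;x[:,331:]=0
v,u=np.nonzero(x&(V<45)&(P[...,2]>.018));W=onz("top",u,v,.031);print("grip",rect(W[:,:2]),W.mean(0),np.median(P[v,u],0),len(u))
# eye end/tail halves
for nm,a,b in(("tail",286,305),("eye",332,360)):
    m=cop.copy();m[:,:a]=0;m[:,b:]=0
    v,u=np.nonzero(m);W=onz("top",u,v,.005);print(nm,W.mean(0),rect(W[:,:2]))
b2=np.zeros_like(box);b2[155:200,168:252]=1
for nm,lo,hi in(("blk",.035,.052),("cheek",.054,.0625),("head",.059,.075)):
    m=b2&(P[...,2]>lo)&(P[...,2]<hi);v,u=np.nonzero(m)
    for k,(a,b) in enumerate(((0,205),(205,300))):
        q=(u>=a)&(u<b)
        if q.sum()>3: print(nm,k,q.sum(),rect(P[v[q],u[q],:2]),P[v[q],u[q]].mean(0),u[q].mean(),v[q].mean())
bench=P[205:225,120:150].reshape(-1,3);print("bench z",np.median(bench[:,2]))
a=cv2.resize(p[150:225,165:365],None,fx=4,fy=4,interpolation=2);cv2.imwrite("pics/c1.png",a)
E
```

```text
copper (array([ 547.2, -170.9]), array([184.4,  61.3]), 77.1) [ 0.54371488 -0.18778722  0.005     ]
grip (array([ 541.8, -157.1]), array([44. , 16.1]), 60.9) [ 0.53978107 -0.15762729  0.031     ] [ 0.53946062 -0.15835733  0.02815484] 22
tail [ 0.56350392 -0.10497574  0.005     ] (array([ 563.9, -106. ]), array([50.3, 22.4]), 77.2)
eye [ 0.53258066 -0.23409744  0.005     ] (array([ 533.1, -232.6]), array([57.9, 61.3]), 77.3)
blk 0 119 (array([599.3, 214.2]), array([24.1, 41. ]), 83.7) [0.5997641  0.21327085 0.04397675] 181.41176470588235 171.2016806722689
blk 1 552 (array([587. ,  81.2]), array([84.1, 61.1]), 84.2) [0.58490512 0.08059402 0.04447055] 229.4003623188406 177.72826086956522
cheek 0 37 (array([601.4, 214.6]), array([22.7, 41. ]), 85.8) [0.60050517 0.21489279 0.05820146] 179.8918918918919 169.6216216216216
cheek 1 36 (array([586.4,  83.3]), array([25.1, 29.3]), 81.7) [0.58733941 0.08348006 0.0613502 ] 227.94444444444446 175.33333333333334
head 0 13 (array([600.1, 214.1]), array([22.2, 38.3]), 84.7) [0.59873386 0.21355259 0.06100604] 180.15384615384616 170.0
head 1 116 (array([586.2,  81.6]), array([30.2, 31.1]), 89.6) [0.58662104 0.08143958 0.06364827] 228.6293103448276 175.4051724137931
bench z -0.00048243108836820703
```

View pics/c1.png

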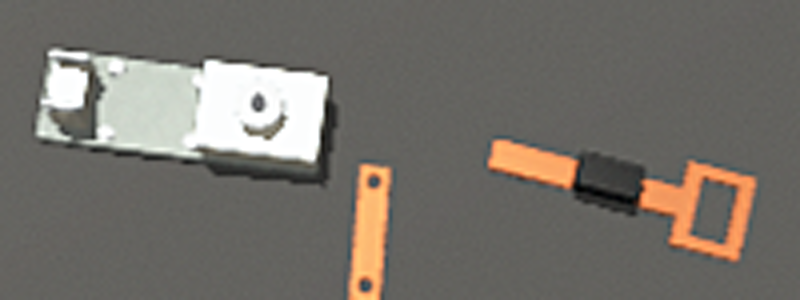

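Candidates in the top picture: small link at (318,196), larger look-alike at (315,270) and spare bar at (257,208). By the description I choose the small one, and the crop confirms it. Its eye points right and its tail left, with the same sense as the stand. The grey and white stand is at (210,177), and its turquoise look-alike is at (202,245).

```bash
cat > go.py <<'E'
# python3 go.py x y z yaw(mm,rad) [maxstep]: prints rows for tool frame (tool pointing down)
import sys,numpy as np
from workcell import status
a=list(map(float,sys.argv[1:5]));st=float(sys.argv[5]) if len(sys.argv)>5 else 45
s=status.observe();p=s["tcp_pos"]*1000;y=s["orientation"][2]
d=np.array(a[:3])-p;dy=a[3]-y
n=int(max(np.ceil(np.linalg.norm(d)/st),np.ceil(abs(dy)/.14),1))
print("t",round(s["clock"],2),"p",p.round(1),"rpy",s["orientation"].round(4),"F",s["wrist_force"].round(1),"open",round(s["opening"],3))
for i in range(n):
    yy=y+dy*i/n;q=d/n
    print([[round((q[0]*np.cos(yy)+q[1]*np.sin(yy))/1000,4),round(-q[2]/1000,4),round((-q[0]*np.sin(yy)+q[1]*np.cos(yy))/1000,4)],round(-dy/n,3)])
E
python3 go.py 551.6 -151.7 130 -0.225
```

```text
t 0.1 p [ 211.2 -587.9  244.8] rpy [-1.5707e+00  1.1000e-03 -1.2260e+00] F [0.1 0.9 0.1] open 1.004
[[np.float64(-0.0227), np.float64(0.0088), np.float64(0.036)], np.float64(-0.077)]
[[np.float64(-0.0199), np.float64(0.0088), np.float64(0.0376)], np.float64(-0.077)]
[[np.float64(-0.0169), np.float64(0.0088), np.float64(0.039)], np.float64(-0.077)]
[[np.float64(-0.0139), np.float64(0.0088), np.float64(0.0402)], np.float64(-0.077)]
[[np.float64(-0.0107), np.float64(0.0088), np.float64(0.0412)], np.float64(-0.077)]
[[np.float64(-0.0075), np.float64(0.0088), np.float64(0.0419)], np.float64(-0.077)]
[[np.float64(-0.0043), np.float64(0.0088), np.float64(0.0423)], np.float64(-0.077)]
[[np.float64(-0.001), np.float64(0.0088), np.float64(0.0426)], np.float64(-0.077)]
[[np.float64(0.0022), np.float64(0.0088), np.float64(0.0425)], np.float64(-0.077)]
[[np.float64(0.0055), np.float64(0.0088), np.float64(0.0422)], np.float64(-0.077)]
[[np.float64(0.0087), np.float64(0.0088), np.float64(0.0417)], np.float64(-0.077)]
[[np.float64(0.0119), np.float64(0.0088), np.float64(0.0409)], np.float64(-0.077)]
[[np.float64(0.015), np.float64(0.0088), np.float64(0.0398)], np.float64(-0.077)]
```

>>> drive_tool:
  moves:
    - [[-0.023, 0.004, 0.036], -0.077, -1]
    - [[-0.02, 0.004, 0.0375], -0.077, -1]
    - [[-0.017, 0.004, 0.039], -0.077, -1]
    - [[-0.014, 0.004, 0.04], -0.077, -1]
    - [[-0.011, 0.004, 0.041], -0.077, -1]
  squeeze: 20

```text
clock: 0.6
tcp_pos: [0.3413, -0.4177, 0.2227]
orientation: [-1.571, 0.001, -0.835]
wrist_force: [1.0, -0.6, -0.3]
opening: 0.996
```

>>> drive_tool:
  moves:
    - [[-0.0075, 0.009, 0.042], -0.077, -1]
    - [[-0.0045, 0.009, 0.042], -0.077, -1]
    - [[-0.001, 0.009, 0.042], -0.077, -1]
    - [[0.002, 0.009, 0.042], -0.077, -1]
    - [[0.0055, 0.009, 0.042], -0.077, -1]

```text
clock: 1.1
tcp_pos: [0.4728, -0.2417, 0.1761]
orientation: [-1.571, 0.001, -0.435]
wrist_force: [0.3, -0.4, 0.1]
opening: 0.999
```

```bash
sed -i 's/print(\[\[round/print([[float(x) if 0 else x for x in [round/; s/\],round(-dy\/n,3)\])/]],round(-dy\/n,3)])/' go.py; sed -i 's/^import sys,numpy as np/import sys,numpy as np\nnp.set_printoptions(legacy="1.25")/' go.py; python3 go.py 551.6 -151.7 130 -0.225
```

```text
t 1.1 p [ 472.8 -241.7  176.1] rpy [-1.571e+00  1.000e-03 -4.347e-01] F [ 0.3 -0.4  0.1] open 0.999
[[0.0112, 0.0154, 0.0383], -0.07]
[[0.0138, 0.0154, 0.0374], -0.07]
[[0.0164, 0.0154, 0.0363], -0.07]
```

>>> drive_tool:
  moves:
    - [[0.011, 0.0154, 0.0383], -0.07, -1]
    - [[0.0138, 0.0154, 0.0374], -0.07, -1]
    - [[0.0164, 0.0154, 0.0363], -0.07, -1]
    - [[0, 0, 0], 0, -0.3]
    - [[0, 0, 0], 0, -0.3]

```text
clock: 1.6
tcp_pos: [0.5553, -0.142, 0.126]
orientation: [-1.57, 0.003, -0.207]
wrist_force: [-0.0, -0.2, -0.3]
opening: 0.692
```

```bash
python3 go.py 551.6 -151.7 20 -0.225 28
```

```text
t 1.6 p [ 555.3 -142.   126. ] rpy [-1.57    0.0032 -0.2074] F [-0.  -0.2 -0.3] open 0.692
[[-0.0004, 0.0265, -0.0026], 0.004]
[[-0.0004, 0.0265, -0.0026], 0.004]
[[-0.0004, 0.0265, -0.0026], 0.004]
[[-0.0004, 0.0265, -0.0026], 0.004]
```

>>> drive_tool:
  moves:
    - [[-0.0004, 0.0265, -0.0026], 0.004, -0.3]
    - [[-0.0004, 0.0265, -0.0026], 0.004, -0.3]
    - [[-0.0004, 0.0265, -0.0026], 0.004, -0.3]
    - [[0, 0.02, -0.002], 0.004, -0.3]
    - [[0, 0.003, 0], 0, -0.3]

```text
clock: 2.1
tcp_pos: [0.551, -0.1557, 0.023]
orientation: [-1.571, -0.001, -0.231]
wrist_force: [-0.0, 0.3, -0.6]
opening: 0.652
```

```bash
python3 go.py 551.6 -151.7 20 -0.225 28
```

```text
t 2.1 p [ 551.  -155.7   23. ] rpy [-1.571e+00 -8.000e-04 -2.307e-01] F [-0.   0.3 -0.6] open 0.652
[[-0.0003, 0.003, 0.0041], -0.006]
```

>>> drive_tool:
  moves:
    - [[-0.0003, 0.002, 0.004], -0.006, 0.2]
    - [[0, 0, 0], 0, 1]
    - [[0, 0, 0], 0, 1]
    - [[0, 0, 0], 0, 1]
    - [[0, 0, 0], 0, 1]
  squeeze: 20

```text
clock: 2.6
tcp_pos: [0.5523, -0.1531, 0.0243]
orientation: [-1.572, -0.004, -0.226]
wrist_force: [0.3, -0.5, -2.0]
opening: 0.279
```

>>> drive_tool:
  moves:
    - [[0, 0, 0], 0, 1]
    - [[0, -0.012, 0], 0, 1]
    - [[0, -0.014, 0], 0, 1]
    - [[0, -0.014, 0], 0, 1]
    - [[0, -0.014, 0], 0, 1]

```text
clock: 3.1
tcp_pos: [0.5515, -0.1526, 0.0821]
orientation: [-1.571, -0.002, -0.226]
wrist_force: [-0.6, -0.6, -2.6]
opening: 0.275
```

Run:
```python
from h import *
p,d=get_image("top");cv2.imwrite("pics/t2.png",p)
q,d2=get_image("scene");cv2.imwrite("pics/s2.png",q)
a=cv2.resize(p[165:240,270:370],(600,450),interpolation=2)
a=cv2.resize(a,(400,300));b=cv2.resize(q[170:245,140:240],(400,300),interpolation=2)
cv2.imwrite("pics/c2.png",np.hstack([a,b]))
print(status.observe())
```

```text
{'clock': 3.2, 'joints': array([-3.74163011e-01,  6.23637624e-01,  1.64177766e+00, -1.39155267e-04,
        8.70348790e-01, -1.48030536e-01]), 'joint_velocities': array([-0.00174153,  0.03829276,  0.02059924, -0.00062716, -0.04527184,
       -0.00168382]), 'joint_efforts': array([ 1.26325423e-01, -8.83599043e+01, -2.50421655e+01, -3.95345909e-02,
        1.10756736e+00,  2.18962181e-03]), 'tcp_pos': array([ 0.5525822 , -0.15298379,  0.08312958]), 'orientation': array([-1.57176174, -0.00574906, -0.22604032]), 'wrist_force': array([ 0.21238485,  0.00983778, -2.12569893]), 'torque': array([ 0.01315126,  0.0152148 , -0.00550278]), 'opening': 0.2775193371045859}
```

View pics/c2.png

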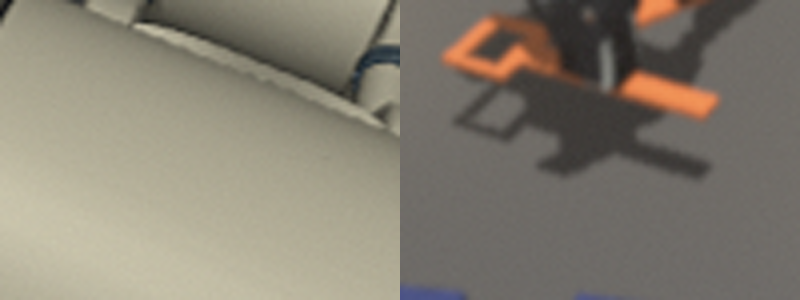

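The link is held level, and the 20 N grip does not let it swing. I'll relax the closure step by step so gravity tilts the eye end down, with the bench as its stop.

>>> drive_tool:
  moves:
    - [[0, 0, 0], 0, 0.5]
    - [[0, 0, 0], 0, 0.48]

```text
clock: 3.4
tcp_pos: [0.5526, -0.1529, 0.0836]
orientation: [-1.572, -0.007, -0.226]
wrist_force: [0.0, 0.7, -2.0]
opening: 0.274
```

>>> drive_tool:
  moves:
    - [[0, 0, 0], 0, 0.46]
    - [[0, 0, 0], 0, 0.46]

```text
clock: 3.6
tcp_pos: [0.552, -0.1528, 0.0828]
orientation: [-1.572, -0.005, -0.226]
wrist_force: [0.8, 0.2, -2.1]
opening: 0.274
```

```bash
cat > tilt.py <<'E'
# link direction from scene camera: copper pixels with depth, near the TCP
from h import *
np.set_printoptions(suppress=True,precision=1)
import sys
p,D=get_image("scene");s=status.observe();P=cloud("scene",D)*1000
t=s["tcp_pos"]*1000;hsv=cv2.cvtColor(p,cv2.COLOR_BGR2HSV);H,S,V=cv2.split(hsv)
m=(H<20)&(S>120)&(V>70)&(np.linalg.norm(P[...,:2]-t[:2],axis=2)<135)&(P[...,2]>(float(sys.argv[2]) if len(sys.argv)>2 else 9)-0)
y=s["orientation"][2];u=np.array([-np.sin(y),np.cos(y)])
Q=P[m];a=(Q[:,:2]-t[:2])@u;b=(Q[:,:2]-t[:2])@np.array([u[1],-u[0]])
k=abs(b)<38;a,z,b=a[k],Q[k,2],b[k]
f=np.polyfit(a,z,1)
for _ in range(4):
    g=abs(np.polyval(f,a)-z)<5;f=np.polyfit(a[g],z[g],1)
print("t",round(s["clock"],2),"tcp",t,"F",s["wrist_force"],"T",np.round(s["torque"],3),"open",round(s["opening"],3))
print("tilt deg",np.degrees(np.arctan(f[0])),"z at tcp",f[1],"a range",a[g].min(),a[g].max(),g.sum(),len(a),"lat",b[g].mean())
if len(sys.argv)>1 and sys.argv[1]!="-":
    v,u2=np.nonzero(m);c=(int(np.mean(u2)),int(np.mean(v)));cr=p[max(c[1]-50,0):c[1]+50,max(c[0]-70,0):c[0]+70]
    cv2.imwrite(f"pics/{sys.argv[1]}.png",cv2.resize(cr,None,fx=5,fy=5,interpolation=2))
E
python3 tilt.py
```

```text
t 3.65 tcp [ 552.  -152.8   82.7] F [-0.   0.8 -2.7] T [ 0.1 -0.   0. ] open 0.275
tilt deg 0.1954061981592078 z at tcp 63.693491637269155 a range -110.5556650823046 74.2602263951226 378 398 lat 4.136618045045967
```

>>> drive_tool:
  moves:
    - [[0, 0, 0], 0, 0.45]
    - [[0, 0, 0], 0, 0.45]

```text
clock: 3.85
tcp_pos: [0.5517, -0.1527, 0.0822]
orientation: [-1.572, -0.004, -0.226]
wrist_force: [0.4, 0.1, -1.9]
opening: 0.28
```

>>> drive_tool:
  moves:
    - [[0, 0, 0], 0, 0.445]
    - [[0, 0, 0], 0, 0.445]

```text
clock: 4.05
tcp_pos: [0.5517, -0.1526, 0.082]
orientation: [-1.571, -0.004, -0.226]
wrist_force: [0.4, -0.0, -1.2]
opening: 0.275
```

```bash
python3 tilt.py
```

```text
t 4.1 tcp [ 551.7 -152.6   82. ] F [ 1.2 -1.1 -2.1] T [ 0. -0.  0.] open 0.273
tilt deg 0.07855072461147672 z at tcp 62.908500830804016 a range -109.03009862807579 74.4970301927889 372 394 lat 3.7185045794196134
```

>>> drive_tool:
  moves:
    - [[0, 0, 0], 0, 0.44]

```text
clock: 4.2
tcp_pos: [0.5517, -0.1526, 0.082]
orientation: [-1.571, -0.004, -0.226]
wrist_force: [-0.5, -0.7, -2.2]
opening: 0.281
```

>>> drive_tool:
  moves:
    - [[0, 0, 0], 0, 0.43]

```text
clock: 4.3
tcp_pos: [0.5518, -0.1527, 0.0821]
orientation: [-1.572, -0.004, -0.226]
wrist_force: [0.4, 1.1, 0.1]
opening: 0.286
```

```bash
python3 tilt.py
```

```text
t 4.35 tcp [ 551.8 -152.7   82.1] F [-0.6 -0.3  1. ] T [-0.  -0.  -0.1] open 0.287
tilt deg 5.866051249256506 z at tcp 15.512438550049579 a range -73.90727674412001 77.77839559230402 192 213 lat 4.428917010302624
```

>>> drive_tool:
  moves:
    - [[0, 0, 0], 0, 0.2]
    - [[0, 0, 0], 0, -0.2]

```text
clock: 4.55
tcp_pos: [0.552, -0.1528, 0.0823]
orientation: [-1.572, -0.004, -0.226]
wrist_force: [-0.2, -0.5, 0.2]
opening: 0.556
```

```bash
python3 tilt.py c3 3
```

```text
t 4.6 tcp [ 552.  -152.8   82.3] F [0.1 0.6 0.9] T [0.1 0.  0. ] open 0.599
tilt deg 0.1461730495605833 z at tcp 4.302280613877061 a range -103.53325103423276 79.23170715989964 217 243 lat 2.4262120795673274
```

View pics/c3.png

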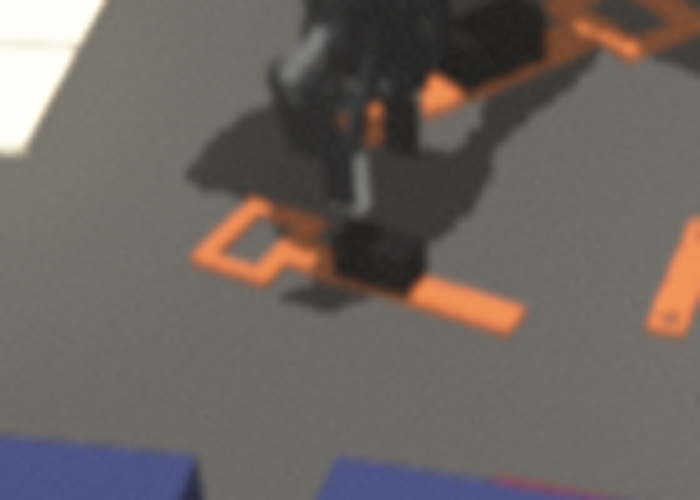

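```bash
python3 go.py 554.5 -141.5 20 -0.226 22
```

```text
t 4.6 p [ 552.  -152.8   82.3] rpy [-1.5716 -0.0045 -0.2261] F [0.1 0.6 0.9] open 0.599
[[-0.0, 0.0208, 0.0039], -0.0]
[[-0.0, 0.0208, 0.0039], -0.0]
[[-0.0, 0.0208, 0.0039], -0.0]
```

>>> drive_tool:
  moves:
    - [[0, 0.019, 0.006], 0, -0.1]
    - [[0, 0.019, 0.004], 0, -0.1]
    - [[0, 0.019, 0.001], 0, -0.1]
    - [[0, 0.003, 0], 0, -0.1]
    - [[0, 0.002, 0], 0, 0.2]

```text
clock: 5.1
tcp_pos: [0.5561, -0.1424, 0.0199]
orientation: [-1.572, -0.008, -0.226]
wrist_force: [-1.4, -0.2, 0.3]
opening: 0.402
```

>>> drive_tool:
  moves:
    - [[0, 0, 0], 0, 1]
    - [[0, 0, 0], 0, 1]
    - [[0, 0, 0], 0, 1]
    - [[0, -0.01, 0], 0, 1]
    - [[0, -0.015, 0], 0, 1]

```text
clock: 5.6
tcp_pos: [0.5557, -0.1426, 0.0468]
orientation: [-1.572, -0.007, -0.227]
wrist_force: [0.1, 0.1, -2.3]
opening: 0.278
```

>>> drive_tool:
  moves:
    - [[0, -0.015, 0], 0, 1]
    - [[0, -0.01, 0], 0, 1]
    - [[0, 0, 0], 0, 0.46]
    - [[0, 0, 0], 0, 0.445]
    - [[0, 0, 0], 0, 0.44]

```text
clock: 6.1
tcp_pos: [0.5565, -0.143, 0.0768]
orientation: [-1.573, -0.012, -0.227]
wrist_force: [-1.2, 1.2, -2.1]
opening: 0.282
```

```bash
python3 tilt.py
```

```text
t 6.15 tcp [ 556.4 -143.    76.6] F [ 0.5 -0.2 -0.9] T [ 0. -0.  0.] open 0.282
tilt deg 5.246844207274589 z at tcp 59.466015098769994 a range -116.22972367121577 69.59298743917594 365 383 lat 3.491392602883523
```

>>> drive_tool:
  moves:
    - [[0, 0, 0], 0, 0.44]
    - [[0, 0, 0], 0, 0.44]

```text
clock: 6.35
tcp_pos: [0.5561, -0.1428, 0.0758]
orientation: [-1.572, -0.01, -0.227]
wrist_force: [1.1, 0.9, -0.6]
opening: 0.278
```

```bash
python3 tilt.py
```

```text
t 6.4 tcp [ 556.1 -142.8   75.8] F [ 1.2  0.4 -0.4] T [ 0.1 -0.1  0. ] open 0.281
tilt deg 28.671574272198733 z at tcp 53.60723687690965 a range -83.67431651790415 68.31666673118066 214 229 lat 6.120359151744058
```

>>> drive_tool:
  moves:
    - [[0, 0, 0], 0, 1]
    - [[0, 0, 0], 0, 1]
    - [[0, 0, 0], 0, 1]
    - [[0, -0.02, 0], 0, 1]
    - [[0, -0.04, 0], 0, 1]
  squeeze: 60

```text
clock: 6.9
tcp_pos: [0.5529, -0.1416, 0.1323]
orientation: [-1.571, -0.001, -0.227]
wrist_force: [1.7, 0.7, -1.4]
opening: 0.267
```

>>> drive_tool:
  moves:
    - [[0, -0.045, 0], -0.05, 1]
    - [[0, -0.03, 0], -0.05, 1]
    - [[0, 0, 0], -0.02, 1]

```text
clock: 7.2
tcp_pos: [0.5535, -0.142, 0.2136]
orientation: [-1.572, -0.004, -0.103]
wrist_force: [-0.4, -1.0, -3.5]
opening: 0.269
```

```bash
python3 tilt.py c4 30
python3 - <<'E'
from h import *
p=cv2.imread("pics/scene0.png");D=np.load("pics/scene0.npy");P=cloud("scene",D)*1000
# stand frame from scene camera depth
o=np.array([594.,149.,0])
ux=np.array([.098,.995]);uy=np.array([-.995,.098])
X=(P[...,:2]-o[:2])@ux;Y=(P[...,:2]-o[:2])@uy;Z=P[...,2]
b=(abs(X)<130)&(abs(Y)<45)
np.set_printoptions(suppress=True,precision=1)
for nm,lo,hi,a,c in(("blk",40,49,-130,-10),("head",61,70,-120,-10),("cheek",56,68,20,120),("fblk",40,50,20,120)):
    m=b&(Z>lo)&(Z<hi)&(X>a)&(X<c);print(nm,m.sum(),"X",np.percentile(X[m],[1,50,99]),"Y",np.percentile(Y[m],[1,50,99]),Z[m].mean())
    print(rect(P[m][:,:2]/1000))
D=np.load("pics/top0.npy");P=cloud("top",D)*1000
X=(P[...,:2]-o[:2])@ux;Y=(P[...,:2]-o[:2])@uy;Z=P[...,2]
b=(abs(X)<130)&(abs(Y)<45)
print("top")
for nm,lo,hi,a,c in(("blk",40,49,-130,-10),("head",61,70,-120,-10),("cheek",56,68,20,120),("fblk",40,50,20,120)):
    m=b&(Z>lo)&(Z<hi)&(X>a)&(X<c);print(nm,m.sum(),"X",np.percentile(X[m],[1,50,99]),"Y",np.percentile(Y[m],[1,50,99]),Z[m].mean())
E
```

```text
t 7.25 tcp [ 552.8 -141.8  211.8] F [-0.  -0.6 -2.1] T [ 0.  -0.1 -0. ] open 0.265
tilt deg 28.676955062820266 z at tcp 191.2259710702535 a range -93.41425183787246 69.22729359858249 278 284 lat 6.660967234412126
blk 484 X [-109.5  -64.   -27. ] Y [-34.3 -10.4  26.2] 43.58745095588606
(array([591. ,  80.4]), array([84.1, 64.4]), 84.1)
head 95 X [-83.4 -68.  -52.6] Y [-20.1  -4.6  13.7] 62.97419209548634
(array([590.5,  79.7]), array([31.7, 33.1]), 46.2)
cheek 43 X [53.9 65.2 76.8] Y [-25.5 -18.   17.1] 57.97861259851275
(array([604.9, 213.6]), array([23.1, 44.1]), 84.0)
fblk 98 X [53.6 66.  77. ] Y [-27.5   2.4  14.6] 44.86961518606101
(array([606.9, 213.5]), array([23.7, 42.6]), 83.4)
top
blk 526 X [-109.6  -70.7  -27. ] Y [-29.3   3.5  30.4] 44.53192358076585
head 108 X [-83.  -68.1 -52.7] Y [-14.3   0.5  15.2] 63.89632230517856
cheek 33 X [54.2 66.  77.7] Y [-21.1 -15.3  19.5] 58.84790719310604
fblk 103 X [53.8 64.9 77.2] Y [-16.6  -1.1  21.5] 44.416264953145046
```

View pics/c4.png

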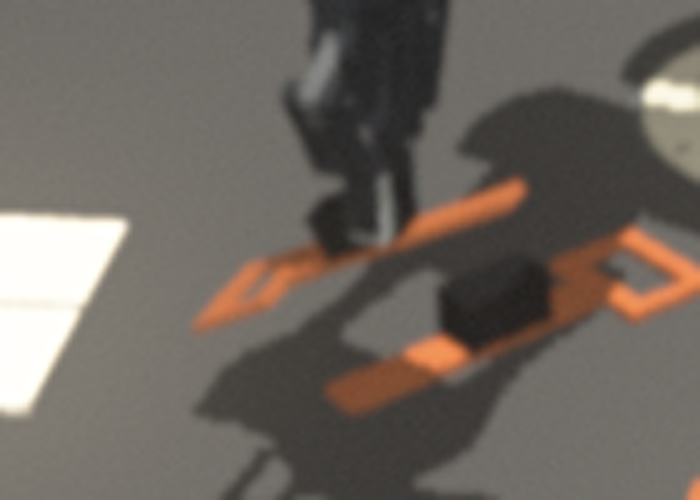

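The picture shows the link held at 28.7°, eye end down. I'm carrying it above the stud.

```bash
python3 go.py 592.9 144.2 180 -0.098 45
```

```text
t 7.25 p [ 552.8 -141.8  211.8] rpy [-1.5719 -0.0024 -0.1025] F [-0.  -0.6 -2.1] open 0.265
[[0.0015, 0.0045, 0.0412], -0.001]
[[0.0015, 0.0045, 0.0412], -0.001]
[[0.0016, 0.0045, 0.0412], -0.001]
[[0.0016, 0.0045, 0.0412], -0.001]
[[0.0016, 0.0045, 0.0412], -0.001]
[[0.0017, 0.0045, 0.0412], -0.001]
[[0.0017, 0.0045, 0.0412], -0.001]
```

>>> drive_tool:
  moves:
    - [[0.0015, 0.002, 0.041], 0, 1]
    - [[0.0015, 0.004, 0.041], 0, 1]
    - [[0.0015, 0.004, 0.041], 0, 1]
    - [[0.0015, 0.004, 0.041], 0, 1]
    - [[0.0015, 0.004, 0.041], 0, 1]

```text
clock: 7.75
tcp_pos: [0.5796, 0.0628, 0.1861]
orientation: [-1.574, 0.005, -0.115]
wrist_force: [0.7, -1.1, -1.7]
opening: 0.267
```

>>> drive_tool:
  moves:
    - [[0.0015, 0.004, 0.04], 0, 1]
    - [[0.0015, 0.004, 0.025], 0, 1]
    - [[0.001, 0.0, 0.008], 0, 1]
    - [[0, 0, 0], 0, 1]

```text
clock: 8.15
tcp_pos: [0.5884, 0.1422, 0.1697]
orientation: [-1.575, 0.016, -0.113]
wrist_force: [0.8, -1.2, -2.6]
opening: 0.27
```

```bash
cat >> tilt.py <<'E'
# tail and eye in stand frame as seen by scene camera
o=np.array([594.,149.]);ux=np.array([.098,.995]);uy=np.array([-.995,.098])
R=Q[k][g][:,:2]-o;X=R@ux;Y=R@uy;tt=a[g]>30;ee=a[g]<-70
print("tail Y",np.percentile(Y[tt],[5,50,95]),"eye Y",np.percentile(Y[ee],[2,50,98]),"X range",X.min(),X.max(),"yaw tail",np.degrees(np.polyfit(X[tt],Y[tt],1)[0]) if tt.sum()>5 else None,"tcp X,Y",(t[:2]-o)@ux,(t[:2]-o)@uy)
E
python3 tilt.py c5 70;  python3 go.py 592.9 144.2 150 -0.098 45
```

```text
t 8.2 tcp [588.2 141.4 169.6] F [-0.2  0.7 -3. ] T [0.  0.1 0. ] open 0.267
tilt deg 28.936700030530403 z at tcp 147.73138255991194 a range -93.66886186763236 68.46888136599088 341 346 lat 5.960752768569408
tail Y [-6.3  2.5 12.9] eye Y [-24.8  -5.4  31.9] X range -101.84273526075289 60.357184223997685 yaw tail -2.30423729018042 tcp X,Y -8.115787149619619 5.074933627519826
t 8.2 p [588.2 141.4 169.6] rpy [-1.5757  0.0163 -0.1132] F [-0.2  0.7 -3. ] open 0.267
[[0.0044, 0.0196, 0.0033], -0.015]
```

View pics/c5.png

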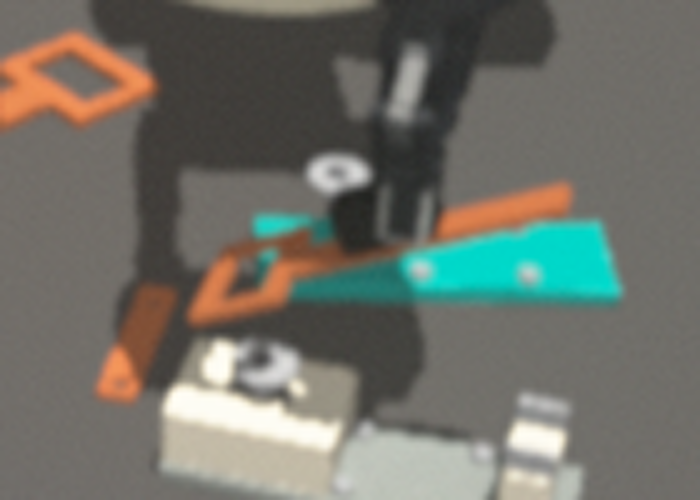

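```bash
python3 go.py 595.5 143.8 141 -0.098 12
```

```text
t 8.2 p [588.2 141.4 169.6] rpy [-1.5757  0.0163 -0.1132] F [-0.2  0.7 -3. ] open 0.267
[[0.0023, 0.0095, 0.0011], -0.005]
[[0.0023, 0.0095, 0.0011], -0.005]
[[0.0024, 0.0095, 0.001], -0.005]
```

>>> drive_tool:
  moves:
    - [[0.003, 0.0085, 0.001], -0.005, 1]
    - [[0.0025, 0.0085, 0.001], -0.005, 1]
    - [[0.0025, 0.0085, 0.001], -0.005, 1]
    - [[0, 0, 0], 0, 1]

```text
clock: 8.6
tcp_pos: [0.5963, 0.1395, 0.141]
orientation: [-1.576, 0.018, -0.101]
wrist_force: [0.1, 0.0, -1.8]
opening: 0.267
```

```bash
python3 tilt.py - 68;  python3 go.py 595.5 143.8 141 -0.098 45
```

```text
t 8.65 tcp [596.4 139.5 141.6] F [-0.7 -0.5 -1.8] T [ 0. -0.  0.] open 0.266
tilt deg 28.79619258113677 z at tcp 119.37071258656736 a range -93.94334149649852 66.72989780159995 355 356 lat 2.3722718874647613
tail Y [-14.6  -6.3   1.1] eye Y [-32.6  -0.7  26.3] X range -103.1511119235651 57.517387203569285 yaw tail -1.2240724345745406 tcp X,Y -9.179778210685274 -3.2652846518973164
t 8.65 p [596.4 139.5 141.6] rpy [-1.5763  0.017  -0.1013] F [-0.7 -0.5 -1.8] open 0.266
[[-0.0013, 0.0006, 0.0041], -0.003]
```

>>> drive_tool:
  moves:
    - [[0, 0.005, 0.004], 0, 1]
    - [[0, 0.005, 0.001], 0, 1]
    - [[0, 0, 0], 0, 1]

```text
clock: 8.95
tcp_pos: [0.5969, 0.1445, 0.1311]
orientation: [-1.576, 0.016, -0.102]
wrist_force: [-0.3, 0.2, -2.1]
opening: 0.267
```

```bash
python3 tilt.py - 60
```

```text
t 9.0 tcp [597.1 144.5 131.5] F [-0.3 -0.3 -2.9] T [0.1 0.  0. ] open 0.268
tilt deg 28.64229719835668 z at tcp 109.48962201582437 a range -91.0308065970562 66.46099676540416 344 345 lat 2.3088191047201354
tail Y [-15.1  -7.2   2.2] eye Y [-33.8   3.   26.1] X range -95.15839746088737 62.29130232092725 yaw tail -1.4473108987110066 tcp X,Y -4.1563473751643745 -3.492903071855635
```

>>> drive_tool:
  moves:
    - [[0, 0.002, 0], 0, 1]
    - [[0, 0.002, 0], 0, 1]
    - [[0, 0.002, 0], 0, 1]
    - [[0, 0, 0], 0, 1]

```text
clock: 9.4
tcp_pos: [0.5971, 0.1446, 0.1255]
orientation: [-1.576, 0.015, -0.102]
wrist_force: [-0.2, -0.1, -2.2]
opening: 0.267
```

```bash
python3 tilt.py c6 50
```

```text
t 9.45 tcp [597.2 144.7 125.6] F [-0.  -0.2 -1.6] T [ 0.1 -0.  -0. ] open 0.268
tilt deg 28.611893285717546 z at tcp 103.78926748866915 a range -94.81127587765877 66.40372724480939 350 350 lat 2.3852850819804243
tail Y [-14.5  -8.8   2.2] eye Y [-34.1  -4.5  25.2] X range -98.70368973178768 62.35078083567081 yaw tail -1.1964218499311106 tcp X,Y -4.005782973327778 -3.617632762027969
```

View pics/c6.png

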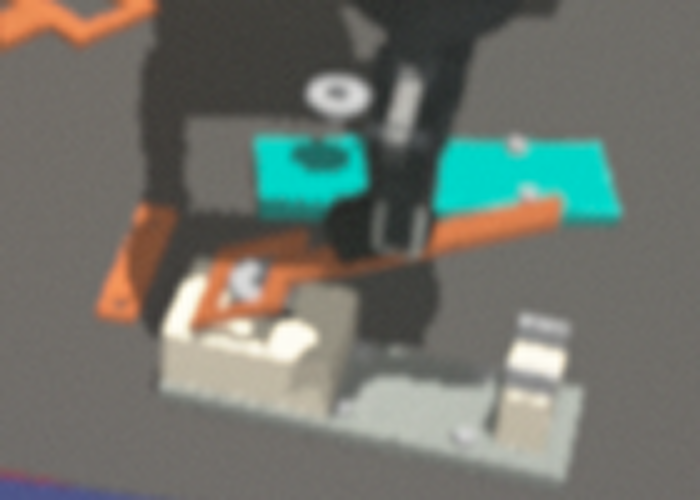

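The head now shows inside the eye and there is no contact force. I'm drawing the rim under the head towards the stem.

>>> drive_tool:
  moves:
    - [[0, 0, 0.003], 0, 1]
    - [[0, 0, 0.003], 0, 1]
    - [[0, 0, 0], 0, 1]

```text
clock: 9.75
tcp_pos: [0.598, 0.1511, 0.1258]
orientation: [-1.576, 0.015, -0.102]
wrist_force: [0.2, -0.5, -1.8]
opening: 0.267
```

>>> drive_tool:
  moves:
    - [[0, 0, 0.002], 0, 1]
    - [[0, 0, 0.002], 0, 1]
    - [[0, 0, 0], 0, 1]

```text
clock: 10.05
tcp_pos: [0.5985, 0.1557, 0.1259]
orientation: [-1.576, 0.014, -0.102]
wrist_force: [-0.3, -0.4, -2.6]
opening: 0.267
```

>>> drive_tool:
  moves:
    - [[0, 0, 0.001], 0, 1]
    - [[0, 0, 0.001], 0, 1]
    - [[0, 0, 0], 0, 1]

```text
clock: 10.35
tcp_pos: [0.5987, 0.1578, 0.1259]
orientation: [-1.576, 0.015, -0.102]
wrist_force: [0.2, -0.1, -2.2]
opening: 0.261
```

>>> drive_tool:
  moves:
    - [[0, 0, 0.001], 0, 1]
    - [[0, 0, 0], 0, 1]

```text
clock: 10.55
tcp_pos: [0.5987, 0.1586, 0.1258]
orientation: [-1.576, 0.015, -0.102]
wrist_force: [-0.0, -2.5, -2.8]
opening: 0.264
```

```bash
python3 tilt.py - 50
```

```text
t 10.6 tcp [598.7 158.5 125.8] F [ 0.2 -1.2 -2.9] T [-0.3  0.   0. ] open 0.267
tilt deg 28.579837452383646 z at tcp 104.16281274719012 a range -91.92983339971013 67.80569883991791 318 320 lat 4.026389663831666
tail Y [-15.1  -8.8   2.9] eye Y [-33.5 -25.3  26.5] X range -82.02568754434618 77.70352182939367 yaw tail -2.475136795704676 tcp X,Y 9.94265919259275 -3.7483153482369813
```

The stem is felt at about 2 N. I'll ease the squeeze to 20 N so the link can pivot in the pads, then lower onto the block along an arc that keeps the rim on the stem.

>>> drive_tool:
  moves:
    - [[0, 0, 0], 0, 1]
    - [[0, 0.002, 0], 0, 1]
    - [[0, 0, 0], 0, 1]
  squeeze: 20

```text
clock: 10.9
tcp_pos: [0.5988, 0.1584, 0.1237]
orientation: [-1.576, 0.015, -0.102]
wrist_force: [0.2, -0.9, -3.4]
opening: 0.266
```

>>> drive_tool:
  moves:
    - [[0, 0.002, 0.0], 0, 1]
    - [[0, 0, 0], 0, 1]

```text
clock: 11.1
tcp_pos: [0.5987, 0.1584, 0.1214]
orientation: [-1.576, 0.015, -0.102]
wrist_force: [-0.1, -1.3, -2.6]
opening: 0.265
```

```bash
python3 tilt.py - 50
```

```text
t 11.15 tcp [598.8 158.4 121.6] F [-1.  -2.3 -3. ] T [-0.2  0.  -0. ] open 0.265
tilt deg 28.63814297978916 z at tcp 99.89296811174574 a range -90.90454703632525 68.28489977966835 312 313 lat 4.522146123030879
tail Y [-15.3  -7.4   3.6] eye Y [-34.7 -27.7  22. ] X range -81.21991170303913 78.02298485388734 yaw tail -2.830322115780038 tcp X,Y 9.770349486363743 -3.8213915356401684
```

>>> drive_tool:
  moves:
    - [[0, 0.0015, 0.0003], 0, 1]
    - [[0, 0, 0], 0, 1]

```text
clock: 11.35
tcp_pos: [0.5989, 0.1588, 0.1202]
orientation: [-1.576, 0.014, -0.102]
wrist_force: [-0.5, -1.2, 0.2]
opening: 0.271
```

>>> drive_tool:
  moves:
    - [[0, 0.0015, 0.0005], 0, 1]
    - [[0, 0, 0], 0, 1]

```text
clock: 11.55
tcp_pos: [0.5992, 0.1596, 0.1193]
orientation: [-1.576, 0.013, -0.102]
wrist_force: [-1.8, -1.9, 2.5]
opening: 0.267
```

```bash
python3 tilt.py - 50
```

```text
t 11.6 tcp [599.2 159.5 119.3] F [-0.8 -0.3  2.3] T [-0.5  0.3 -0.1] open 0.265
tilt deg 27.672199103032185 z at tcp 97.74489502863042 a range -92.4081504559712 67.91845473976964 316 316 lat 4.924029463876074
tail Y [-16.   -7.5   2.2] eye Y [-34.1 -28.9   3.9] X range -81.53802405148721 78.82964361520456 yaw tail -1.7546416882282319 tcp X,Y 10.944676427396725 -4.103299413357418
```

>>> drive_tool:
  moves:
    - [[0, 0.0017, 0.0013], 0, 1]
    - [[0, 0.0017, 0.0013], 0, 1]
    - [[0, 0, 0], 0, 1]

```text
clock: 11.9
tcp_pos: [0.5994, 0.1623, 0.116]
orientation: [-1.576, 0.013, -0.102]
wrist_force: [-0.8, -1.1, 3.5]
opening: 0.268
```

```bash
python3 tilt.py - 50
```

```text
t 11.95 tcp [599.3 162.2 116. ] F [-1.4 -0.7  4.2] T [-0.5  0.4 -0.1] open 0.263
tilt deg 25.69684509609276 z at tcp 95.04628251711769 a range -95.80351046732996 68.87346926739394 327 327 lat 4.28518831543385
tail Y [-16.   -6.6   4. ] eye Y [-34.2 -28.4  25.8] X range -82.17258088055223 82.55236366054696 yaw tail -2.1152298291247904 tcp X,Y 13.665261504660254 -4.007854278325445
```

>>> drive_tool:
  moves:
    - [[0, 0.0017, 0.0015], 0, 1]
    - [[0, 0.0017, 0.0014], 0, 1]
    - [[0, 0.0017, 0.0013], 0, 1]
    - [[0, 0, 0], 0, 1]

```text
clock: 12.35
tcp_pos: [0.5997, 0.1666, 0.1103]
orientation: [-1.576, 0.013, -0.102]
wrist_force: [-1.7, -1.2, 3.8]
opening: 0.267
```

```bash
python3 tilt.py - 50
```

```text
t 12.4 tcp [599.7 166.5 110.4] F [-1.7 -0.6  3. ] T [-0.7  0.4 -0.1] open 0.264
tilt deg 22.396621231166687 z at tcp 90.1798427844114 a range -98.36782013855589 68.42587000737944 343 345 lat 4.853817309373835
tail Y [-15.8  -7.    3.8] eye Y [-34.6 -28.9  22.5] X range -80.47143979787384 86.41071333441991 yaw tail 0.5690301226943599 tcp X,Y 17.985938654446308 -3.9326930304333607
```

>>> drive_tool:
  moves:
    - [[0, 0.002, 0.0014], 0, 1]
    - [[0, 0.002, 0.0013], 0, 1]
    - [[0, 0.002, 0.0013], 0, 1]
    - [[0, 0.002, 0.0012], 0, 1]
    - [[0, 0, 0], 0, 1]

```text
clock: 12.9
tcp_pos: [0.6002, 0.1721, 0.1016]
orientation: [-1.576, 0.013, -0.102]
wrist_force: [-1.2, -0.6, 1.9]
opening: 0.268
```

```bash
python3 tilt.py c7 50
```

```text
t 12.95 tcp [600.2 172.  101.7] F [-2.3 -0.5  1.9] T [-0.5  0.2 -0.1] open 0.267
tilt deg 17.495020324753234 z at tcp 82.40359948042533 a range -103.80554210322404 67.59809582827162 333 336 lat 4.331747334147042
tail Y [-15.1  -6.5   3.3] eye Y [-34.5 -27.   26.7] X range -80.37556417684615 91.11482014366389 yaw tail -3.451651411101659 tcp X,Y 23.522846033939793 -3.949905901874647
```

View pics/c7.png

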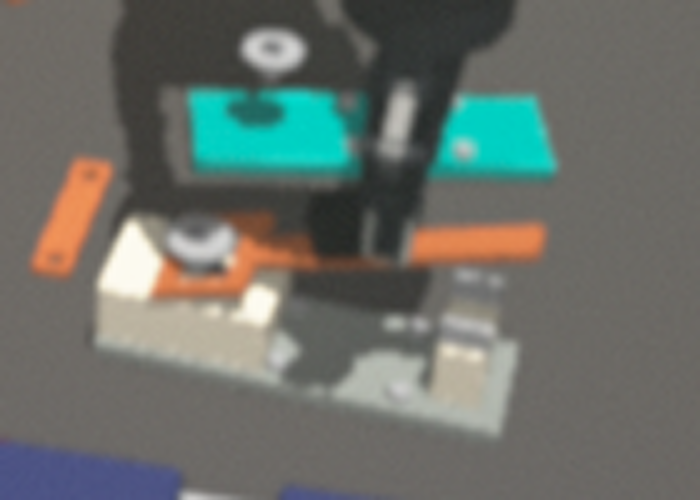

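>>> drive_tool:
  moves:
    - [[0, 0.0022, 0.0012], 0, 1]
    - [[0, 0.0022, 0.0011], 0, 1]
    - [[0, 0.0022, 0.0011], 0, 1]
    - [[0, 0.0022, 0.0011], 0, 1]
    - [[0, 0, 0], 0, 1]

```text
clock: 13.45
tcp_pos: [0.6008, 0.1769, 0.0923]
orientation: [-1.576, 0.013, -0.102]
wrist_force: [-0.3, -0.3, 3.6]
opening: 0.265
```

>>> drive_tool:
  moves:
    - [[0, 0.0022, 0.001], 0, 1]
    - [[0, 0.0022, 0.001], 0, 1]
    - [[0, 0.0022, 0.001], 0, 1]
    - [[0, 0, 0], 0, 1]

```text
clock: 13.85
tcp_pos: [0.6011, 0.18, 0.0851]
orientation: [-1.576, 0.013, -0.102]
wrist_force: [-0.6, -2.4, 3.9]
opening: 0.267
```

```bash
python3 tilt.py - 45
```

```text
t 13.9 tcp [601.2 179.9  85.2] F [-1.8 -1.8  3.8] T [-0.8  0.1 -0.1] open 0.267
tilt deg 8.968699741414683 z at tcp 66.86713416861096 a range -113.87251041502603 65.75013461706173 344 345 lat 4.72648944018058
tail Y [-15.2  -6.8   3.3] eye Y [-36.1 -20.2  25.2] X range -82.42556046120704 97.22968760276467 yaw tail -1.4160380141078983 tcp X,Y 31.475146596018472 -4.100206553994584
```

>>> drive_tool:
  moves:
    - [[0, 0.0022, 0.0007], 0, 1]
    - [[0, 0.0022, 0.0007], 0, 1]
    - [[0, 0.0022, 0.0006], 0, 1]
    - [[0, 0, 0], 0, 1]

```text
clock: 14.3
tcp_pos: [0.6015, 0.1823, 0.0782]
orientation: [-1.576, 0.012, -0.102]
wrist_force: [-1.0, 0.1, 2.7]
opening: 0.266
```

>>> drive_tool:
  moves:
    - [[0, 0.0022, 0.0005], 0, 1]
    - [[0, 0.0022, 0.0005], 0, 1]
    - [[0, 0.002, 0.0004], 0, 1]
    - [[0, 0, 0], 0, 1]

```text
clock: 14.7
tcp_pos: [0.6019, 0.1841, 0.0713]
orientation: [-1.575, 0.011, -0.102]
wrist_force: [-0.6, -0.8, 2.8]
opening: 0.267
```

```bash
python3 tilt.py - 40
```

```text
t 14.75 tcp [601.9 184.   71.5] F [-0.9  0.7  3.5] T [-0.6  0.  -0. ] open 0.268
tilt deg 2.376931676722807 z at tcp 53.54664355736134 a range -118.02520671945912 63.3348989039024 309 312 lat 4.109810647193496
tail Y [-15.5  -5.4   4.7] eye Y [-34.8 -16.2  22.8] X range -82.44881198218377 98.93832852352908 yaw tail -9.532805960045469 tcp X,Y 35.63468031136233 -4.438455913069202
```

>>> drive_tool:
  moves:
    - [[0, 0.0018, 0.0002], 0, 1]
    - [[0, 0.0015, 0], 0, 1]
    - [[0, 0, 0], 0, 1]

```text
clock: 15.05
tcp_pos: [0.6021, 0.1847, 0.0682]
orientation: [-1.574, 0.011, -0.102]
wrist_force: [-0.9, 0.1, 3.0]
opening: 0.27
```

```bash
python3 tilt.py - 40
```

```text
t 15.1 tcp [602.1 184.6  68.2] F [0.2 1.9 3. ] T [-0.1  0.  -0. ] open 0.266
tilt deg 0.8803091142706739 z at tcp 50.22979610241239 a range -119.11878735346588 62.737029788406176 291 294 lat 4.0385168894854395
tail Y [-15.5  -5.    3.7] eye Y [-34.2 -16.7  24.9] X range -82.88272730539087 98.97621427197305 yaw tail -13.634124560877996 tcp X,Y 36.254542513497775 -4.587706670982021
```

>>> drive_tool:
  moves:
    - [[0, 0, 0], 0, 0.4]
    - [[0, 0, 0], 0, 0.2]
    - [[0, 0, 0], 0, 0]
    - [[0, 0, 0], 0, -0.1]
    - [[0, -0.005, 0], 0, -0.1]

```text
clock: 15.6
tcp_pos: [0.6013, 0.1841, 0.0722]
orientation: [-1.575, 0.013, -0.102]
wrist_force: [-0.1, -0.1, 1.2]
opening: 0.549
```

>>> drive_tool:
  moves:
    - [[0, -0.02, 0], 0, -0.1]
    - [[0, -0.04, 0], 0, -0.1]
    - [[0, -0.045, 0], 0, -0.1]
    - [[0, -0.045, 0], 0, -0.1]
    - [[0, 0, 0], 0, -0.1]

```text
clock: 16.1
tcp_pos: [0.6029, 0.1844, 0.2287]
orientation: [-1.576, 0.015, -0.103]
wrist_force: [-0.2, -0.5, -0.4]
opening: 0.549
```

```bash
python3 tilt.py c8 40
```

```text
t 16.15 tcp [601.8 184.1 225.9] F [ 0.1 -0.  -1.6] T [ 0.  0. -0.] open 0.553
tilt deg 0.14707718762764665 z at tcp 48.707008876148116 a range -118.26188233286179 63.29200547098006 280 285 lat 4.211478865677077
tail Y [-15.2  -3.9   3.9] eye Y [-34.4 -17.2  24.4] X range -82.58341674111524 98.99637589926427 yaw tail -12.502900822074594 tcp X,Y 35.71193746426175 -4.298318005379541
```

View pics/c8.png

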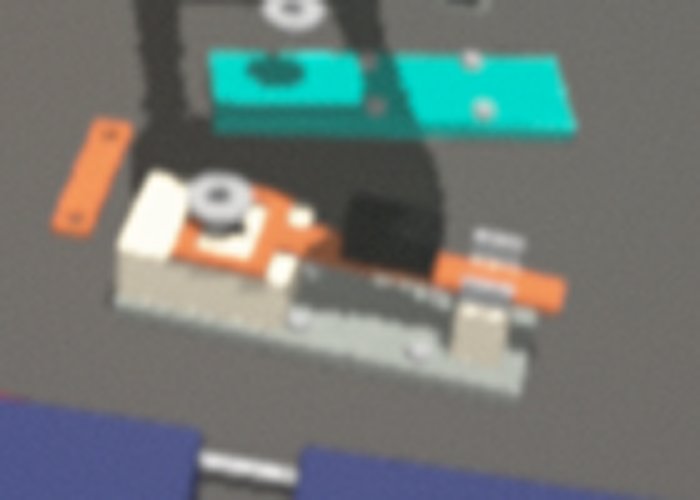

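The link lies flat (0.15°, plate top about 50 mm). Its eye is round the stem under the head, its tail is between the cheeks, and the gripper is clear. Handing in.

```bash
python3 -c "
from workcell import workorder,status
print(workorder.finish_job());print(status.observe()['clock'])"
```

```text
the job is handed in; nothing more can be done
None
the job is handed in; nothing more can be done
```

I hooked the small copper link onto the stand and handed the job in at about 16 s. Its eye is round the stem under the head and its tail is in the fork.

**How it went:**
- **Tilt:** I gripped the link off-centre and eased the grip until gravity tilted it 28.6°, eye end down. My first try at this let the link go, and it fell about 55 mm flat onto the bench; I picked it up again.
- **Hooking:** I passed the free rim under the head and felt the stem at about 2 N. I then levelled the link along an arc, with about 5–6 N on the block and 2–3 N on the stem by the wrist readings, and released it.

**Last checks:**

| Check | Measured | Limit |
|---|---|---|
| Tilt of the link | 0.15° | 0.06 rad (3.4°) |
| Plate top above bench, bias-corrected | about 50 mm (flat on the blocks) | – |
| Eye centre from seat, along the stand | about +7 mm | 18.7 mm |
| Eye centre from seat, across the stand | about 1 mm | 16 mm |

The tail lay between the cheeks and the gripper was about 150 mm clear, touching nothing. The spare bar and the turquoise look-alike showed no disturbance in the last crop. I did not re-measure the other bystanders, but the arm did not go near them.

**What disagreed:** the two cameras differed by about 4 mm across the stand, so I centred the eye using positions from the scene camera alone. The tail's yaw fit at the end was unreliable because the cheeks hide part of it (it read -12.5°). The picture and the tail-to-eye offset show the link in line.

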